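# Close the filter stand: seat the strainer disc, screw the ring down hand-tight

### The arm

A 7-joint arm with a two-finger parallel gripper is mounted at the origin on a cart in front of the work surface, level with it; the furniture and walls round the work are solid. World frame = base frame: x ahead of the robot, y to its left, z up, the work surface at z = 0. Lengths are in m, angles in rad, forces in N, time in s.
With the tool pointing down it reaches from about 0.35 to 0.9 m from the base axis. Payload 8.1 kg.
Tool frame: the origin (TCP) lies midway between the tips of the shut fingers; the grasp point (between the pads) lies 19 mm behind it; z points along the fingers, y is the line along which they close (so a half turn about z gives the same grasp; the last joint's range is limited). The gripper opens to 92 mm and grips with 3 to 60 N. Pads are 19 mm wide; open, the fingers measure 130 mm over their backs; the gripper's body (75 mm by 190 mm) begins 47 mm behind the grasp point.
Start: joints at [1.22, 0.434, 0.025, 1.573, -0.012, 1.134, -0.075], TCP at [0.153, -0.606, 0.204] pointing down, gripper open.
Joint ranges: [-2.62, 2.62], [-0.44, 2.09], [-1.27, 1.32], [0.08, 2.57], [-1.32, 4.46], [0.12, 2], [-2.74, 2.74]. Speed limits (rad/s): [2.22, 2.22, 3.01, 3.01, 3.14, 3.14, 3.14].

### API

Orientations are given as a rotation vector (axis times angle).
In Python, from cell import arm gives the robot as it stands.
- The arm moves only by the tool carry_out, never from a script. Its arguments are lists of equal length, an entry for each row: "claw": the finger opening in cm, from 0 to 9.18; "delta_pos": the shift along the tool's x, y, z in cm, a list of three; "angular": the turn, a rotation vector about the tool's x, y, z in rad, a list of three. In form: {"claw": [claw, ...], "delta_pos": [[dx, dy, dz], ...], "angular": [[ax, ay, az], ...]}. A call has 1 to 20 rows; each row shifts and turns the commanded pose from where the row before left it, along the tool's axes as they then stand; what a row does not reach is not made up. A row lasts 1/10 s, in which the tool goes at most 50 mm and 8.59 degrees, less where a joint would pass 70% of its speed; a pose out of reach is approached as far as the arm can. A call with a gripper value outside its range is refused whole. The fingers move at their own pace and stop on an object; "force" is the grip in N (left out, the last holds). Time passes only in rows, so rows that do not move let the fingers close. It gives the time, the measured TCP pose, the force, the opening and the grip force at its end, in the units of the state.
- arm.observe(): the state, without advancing time (a new reading comes with each control period).
- arm.get_image(name): name is "scene" or "top" or "wrist"; returns a dict with "frame" (384x512x3 uint8, red, green, blue), "mtx" (3x3 intrinsics, pixels), "T" (4x4, takes a point from camera to world coordinates). Camera axes: x right, y down, z forward; pixel columns grow to the right and rows downward; lengths in m; the calibration is good to about 2 mm. A picture is of the moment at which its call begins. There is no depth.
- arm.sign_off(): hands the job in; it is judged then, once.
Trained networks look in a picture, given as the dict that the camera call returned (one of the last four; its "shot" number tells which), for a name from the list of things; names that differ only in an ending like _2 or _b are one class to them, and where a whole thing is asked for, a point or a joint stands for the part that bears it (a point fixed in the world has none). Each returns a list of dicts, best first, with "conf" (0 to 1); they miss things now and then, are a little off and sometimes report something else, mostly with a low value. They report only what shows in the picture. A call takes as long as a camera call.
- arm.look_for(label, picture): "centre" ([column, row] as shares, 0 to 1, of the picture: columns of its width, rows of its height, amid what is visible of it).
- arm.trace(label, picture): "region" (384x512 bool, what is visible of it) and "centre" ([column, row] as shares, 0 to 1, of the picture: columns of its width, rows of its height, amid what is visible of it).
- arm.place_of(label, picture): "centre" ([column, row] as shares, 0 to 1, of the picture: columns of its width, rows of its height: a listed point, or the origin of a listed thing).
The state is a dict: "clock": time; "joints": joint angles; "dq": joint speeds; "joint_efforts": joint torques, N m; "position": TCP position; "ee_rot": TCP orientation; "force": force on the tool from outside, world axes, zero at the start; "ft_torque": the same for the moment, N m; "width": opening from 0.0 (shut) to 1.0 (fully open); "gripper_force": force on a finger pad.
Only numpy, scipy, OpenCV 4.12 (cv2) and the standard library are available. Lean on these libraries where they do the work, as an engineer would, in place of code of your own. Each camera call takes 0.05 s, during which the arm holds its last target. There are 200 camera calls.

### The job

The filter stand has been washed and has to be closed again: take the steel strainer disc by its stud and seat it flat on the gasket in the stand's mouth, then put the screw ring over it and screw it down clockwise until it is hand-tight, so that it clamps the strainer firmly by itself when you let go. The gasket is worn by an unknown amount, so stop by feel: do not force it or crush the gasket. Leave the things standing about where they are.

Things in the scene. Friction and masses are not known exactly. Their poses are not given: they have to be found in the camera images.
- strainer: Loose stainless strainer disc, 38 mm diameter, rim 7 mm high with a bevelled foot, perforated floor; a round centre stud 10 mm in diameter stands up to 28 mm above the underside: grip it there. Lies stud up on the drying mat, 60 g. Origin: centre of the underside, z up along the stud. It protrudes 1 to 4 mm above the mouth's rim when seated.
- ring: Loose stainless screw ring, right way up on the mat: 64 mm outside, 19 mm high, 170 g, ribbed. A 5.3 mm top flange with a 30 mm hole presses on the strainer's rim; flange underside 13.7 mm above the foot. Inside (bore 56.4) three lugs, 8 mm wide, 3 mm thick, 2.5 mm above the foot, at 0, 120, 240 deg from its x axis, marked by short bars on top. Origin: centre of the foot, z up.
- stand: Filter stand, fixed to the worktop: grey round foot 110 mm wide, steel pot 57 mm wide, neck 47 mm wide, outlet tap towards its +x. Neck: three right-hand threads, 54 mm over them, starting 3.6 mm under the rim at 0, 120, 240 deg from its x axis, each running 170 deg clockwise and down, 18 mm a full turn. Shoulder 19 mm under the rim. Origin: on the worktop under the pot's axis, z up.
- mouth (a point): Centre of the mouth at its rim, 105 mm above the worktop. Bore 40 mm, bevelled; the black gasket lies 3 (new) to 6 mm (worn) under the rim and squashes 1 mm for 25 N. Hand-tight: about 20 N on the gasket, 0.5 N m on the ring while it turns; two fingers that squeeze the ring with 10 N each just slip round it then, with 40 N they crush the gasket. At a standstill the torque dies away.
- mat: Dark grey ribbed rubber drying mat, 110 x 240 x 4 mm, fixed to the worktop, with the strainer and the ring on it, either of them at its left or its right, about 120 mm apart. A tall blood analyser stands about 120 mm behind the mat's centre line: carry things past in front of it. Origin: centre of its underside.
- vial: Bystander: brown glass injection vial with a metal cap, 24 mm wide, 54 mm high, standing between mat and stand. Origin: centre of the underside.
- timer: Bystander: white lab timer with buttons, 55 x 62 x 22 mm, lying right of the stand. Origin: centre of the underside.
- gauze: Bystander: white gauze roll standing on end behind the stand, 50 mm wide, 61 mm high. Origin: centre of the underside.
- slides: Bystander: closed blue plastic slide box, 66 x 98 x 35 mm, lying behind the stand at the right. Origin: centre of the underside.

How it is judged:
By the outcome, as a careful person would: the job done as asked, in the order asked, and still so for the second after the job is handed in, with the robot touching nothing.
It also fails if it takes over 64 s, if anything falls off the work surface, if the arm or the gripper's body presses on something with over 40 N, if the wrist force passes 120 N, or if a joint passes its speed limit or range.

## Working session

There is one attempt and no reset: what is moved stays moved. The work goes in short steps, Python scripts to look and compute and a tool call to move; the robot and the scene stay as the last step left them, time stands still between calls to the robot, and variables do not carry over. Pictures are saved under pics/ and viewed, at most 10 in all, crops included, and the job is handed in when it is done.

Besides the shell and the picture viewer there is one more tool, called after "Request:" as name(argument=value, ...), one argument or row to a line, values as JSON. carry_out: Moves the arm, as the interface text tells. Its arguments: {"type":"object","properties":{"claw":{"type":"array","items":{"type":"number"}},"delta_pos":{"type":"array","items":{"type":"array","items":{"type":"number"}}},"angular":{"type":"array","items":{"type":"array","items":{"type":"number"}}},"force":{"type":"number"}},"required":["claw","delta_pos","angular"]}

```bash
mkdir -p pics
cat > h.py <<'E'
from cell import arm
import numpy as np, cv2
from scipy.spatial.transform import Rotation as R
def ray(p,uv):
    K=np.array(p["mtx"]);T=np.array(p["T"])
    d=T[:3,:3]@np.linalg.inv(K)@np.array([uv[0],uv[1],1.]);return T[:3,3],d
def onz(p,c,z):
    o,d=ray(p,(c[0]*512,c[1]*384));return o+d*(z-o[2])/d[2]
def proj(p,X):
    T=np.linalg.inv(np.array(p["T"]));v=T[:3,:3]@np.array(X)+T[:3,3];q=np.array(p["mtx"])@v;return q[:2]/q[2]
def save(p,n):cv2.imwrite("pics/"+n,cv2.cvtColor(p["frame"],cv2.COLOR_RGB2BGR))
Z=dict(strainer=.004,ring=.004,stand=0,mouth=.105,mat=0,vial=0,timer=0,gauze=0,slides=0)
E
python3 - <<'E'
from h import *
s=arm.observe();print({k:np.round(v,3) for k,v in s.items()})
for n in("top","scene"):
    p=arm.get_image(n);save(p,n+"1.png");print(n,np.round(np.array(p["T"])[:3,3],3))
    for l,z in Z.items():
        r=arm.place_of(l,p)
        print(l,[(round(q["conf"],2),np.round(onz(p,q["centre"],z),4)) for q in r[:2]])
E
```

```text
{'clock': np.float64(0.0), 'joints': array([ 1.22 ,  0.435,  0.025,  1.574, -0.012,  1.134, -0.075]), 'dq': array([ 0.001,  0.001, -0.001,  0.003, -0.002, -0.002,  0.   ]), 'joint_efforts': array([ 0.0000e+00, -6.6786e+01,  9.8500e-01, -3.1447e+01, -6.0000e-02,
        4.3000e-02,  0.0000e+00]), 'position': array([ 0.153, -0.605,  0.203]), 'ee_rot': array([-3.116e+00, -3.880e-01,  1.000e-03]), 'force': array([-0.357, -0.644,  0.225]), 'ft_torque': array([0.026, 0.007, 0.02 ]), 'gripper_force': np.float64(0.0), 'width': np.float64(0.998)}
top [ 0.307 -0.138  1.506]
strainer [(0.67, array([0.4892, 0.1943, 0.004 ])), (0.43, array([ 0.6975, -0.3748,  0.004 ]))]
ring [(0.71, array([0.4784, 0.0617, 0.004 ]))]
stand [(0.89, array([ 0.518, -0.26 ,  0.   ]))]
mouth [(0.76, array([ 0.525 , -0.2563,  0.105 ]))]
mat [(0.76, array([0.4914, 0.1328, 0.    ]))]
vial [(0.48, array([ 0.5897, -0.1552,  0.    ]))]
timer [(0.8, array([ 0.4866, -0.4924,  0.    ]))]
gauze [(0.84, array([ 0.6972, -0.3757,  0.    ]))]
slides [(0.78, array([ 0.6241, -0.5118,  0.    ]))]
scene [0.213 0.622 0.681]
strainer [(0.71, array([0.4875, 0.1659, 0.004 ]))]
ring []
stand [(0.73, array([ 0.5176, -0.2622,  0.    ]))]
mouth [(0.8, array([ 0.5052, -0.265 ,  0.105 ]))]
mat [(0.74, array([0.4911, 0.1147, 0.    ])), (0.19, array([ 0.5818, -0.1627,  0.    ]))]
vial [(0.42, array([ 0.5897, -0.1559,  0.    ]))]
timer [(0.48, array([ 0.4831, -0.5109,  0.    ])), (0.45, array([ 0.6924, -0.3656,  0.    ]))]
gauze [(0.66, array([ 0.7022, -0.3787,  0.    ])), (0.39, array([ 0.5903, -0.1464,  0.    ]))]
slides [(0.64, array([ 0.6233, -0.5234,  0.    ]))]
```

View pics/top1.png

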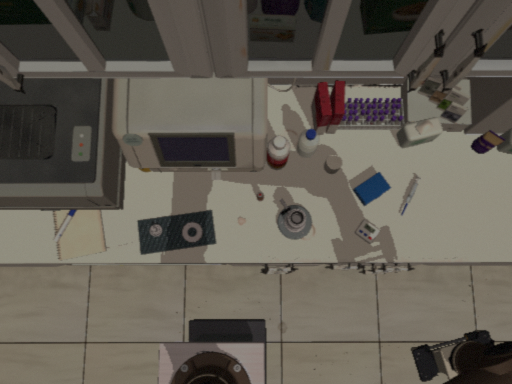

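View pics/scene1.png

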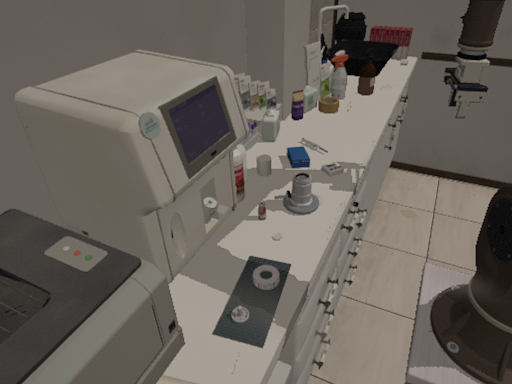

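The top view shows the strainer at about (156,230), the ring at (192,232) and the stand at (294,220), with its tap pointing up-left. The scene view agrees on the order. I'll go above the stand for a closer look with the wrist camera.

Request:
carry_out(
  claw=[9, 9, 9, 9, 9, 9, 9, 9, 9, 9, 9, 9, 9],
  delta_pos=[
    [3.1, -2.25, -0.8],
    [3.1, -2.25, -0.8],
    [3.1, -2.25, -0.8],
    [3.1, -2.25, -0.8],
    [3.1, -2.25, -0.8],
    [3.1, -2.25, -0.8],
    [3.1, -2.25, -0.8],
    [3.1, -2.25, -0.8],
    [3.1, -2.25, -0.8],
    [3.1, -2.25, -0.8],
    [3.1, -2.25, -0.8],
    [3.1, -2.25, -0.8],
    [0, 0, 0],
  ],
  angular=[
    [0, 0, 0],
    [0, 0, 0],
    [0, 0, 0],
    [0, 0, 0],
    [0, 0, 0],
    [0, 0, 0],
    [0, 0, 0],
    [0, 0, 0],
    [0, 0, 0],
    [0, 0, 0],
    [0, 0, 0],
    [0, 0, 0],
    [0, 0, 0],
  ],
)

```text
clock: 2.3
position: [0.4517, -0.2478, 0.3015]
ee_rot: [-3.115, -0.401, -0.006]
force: [0.6, 0.2, 0.1]
width: 0.982
gripper_force: 0.0
```

```bash
cat >> h.py <<'E'
def st():
    s=arm.observe();r=R.from_rotvec(s["ee_rot"]);M=r.as_matrix()
    print("t",round(s["clock"],2),"pos",np.round(s["position"],4),"tilt",np.round(M[:2,2],4),"yaw(x axis)",round(np.degrees(np.arctan2(M[1,0],M[0,0])),1),"F",np.round(s["force"],1),"M",np.round(s["ft_torque"],2),"w",round(s["width"]*9.18,2),"gf",round(s["gripper_force"],1),"q",np.round(s["joints"],2));return s,M
def to(x,y,z):
    s,M=st();print("tool delta cm",np.round(100*M.T@(np.array([x,y,z])-s["position"]),2))
E
python3 - <<'E'
from h import *
st()
p=arm.get_image("wrist");save(p,"w1.png");T=np.array(p["T"]);print(np.round(T[:3],3),np.round(p["mtx"],0))
for l,z in Z.items():
    r=arm.place_of(l,p);print(l,[(round(q["conf"],2),np.round(onz(p,q["centre"],z),4)) for q in r[:2]])
E
```

```text
t 2.3 pos [ 0.4517 -0.2478  0.3015] tilt [0.0035 0.0014] yaw(x axis) 14.7 F [0.6 0.2 0.1] M [ 0.03 -0.01 -0.02] w 9.01 gf 0.0 q [ 0.58  0.2  -0.22  1.67  0.04  1.27 -0.96]
[[ 0.252 -0.929 -0.27   0.523]
 [-0.968 -0.242 -0.07  -0.23 ]
 [-0.     0.279 -0.96   0.481]] [[310.   0. 258.]
 [  0. 310. 195.]
 [  0.   0.   1.]]
strainer []
ring [(0.57, array([0.4826, 0.0665, 0.004 ]))]
stand [(0.92, array([ 0.5132, -0.2596,  0.    ]))]
mouth [(0.83, array([ 0.5145, -0.2579,  0.105 ]))]
mat [(0.92, array([0.4863, 0.1173, 0.    ]))]
vial [(0.74, array([ 0.5982, -0.1499,  0.    ]))]
timer [(0.63, array([ 0.4861, -0.4877,  0.    ]))]
gauze [(0.62, array([ 0.6987, -0.3797,  0.    ]))]
slides [(0.8, array([ 0.6145, -0.5073,  0.    ])), (0.41, array([ 0.5959, -0.1495,  0.    ]))]
```

View pics/w1.png

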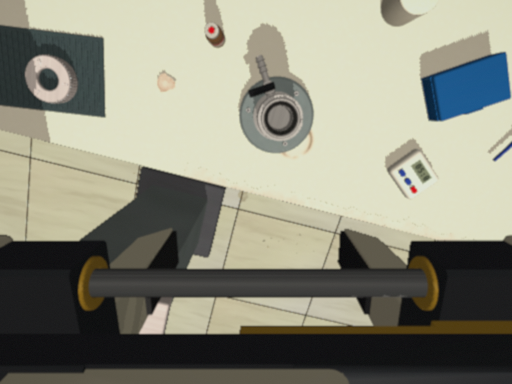

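The wrist view shows the mouth at about (280,117), the tap toward (260,65), and the ring at (51,78). That puts the stand at roughly (0.514, -0.258) with the tap about 36° from world x. Next I move above the mat.

Request:
carry_out(
  claw=[9, 9, 9, 9, 9, 9, 9, 9, 9, 9, 9],
  delta_pos=[
    [0.95, -4.05, 1.0],
    [0.95, -4.05, 1.0],
    [0.95, -4.05, 1.0],
    [0.95, -4.05, 1.0],
    [0.95, -4.05, 1.0],
    [0.95, -4.05, 1.0],
    [0.95, -4.05, 1.0],
    [0.95, -4.05, 1.0],
    [0.95, -4.05, 1.0],
    [0.95, -4.05, 1.0],
    [0, 0, 0],
  ],
  angular=[
    [0, 0, 0],
    [0, 0, 0],
    [0, 0, 0],
    [0, 0, 0],
    [0, 0, 0],
    [0, 0, 0],
    [0, 0, 0],
    [0, 0, 0],
    [0, 0, 0],
    [0, 0, 0],
    [0, 0, 0],
  ],
)

```text
clock: 3.9
position: [0.4391, 0.1686, 0.1995]
ee_rot: [-3.113, -0.399, 0.001]
force: [0.8, -0.1, 0.9]
width: 0.98
gripper_force: 0.0
```

Run:
```python
from h import *
st()
p=arm.get_image("wrist");save(p,"w2.png")
for l,z in dict(strainer=.004,ring=.004).items():
    r=arm.place_of(l,p);print(l,[(round(q["conf"],2),np.array(q["centre"])*[512,384],np.round(onz(p,q["centre"],z),4)) for q in r[:2]])
    r=arm.trace(l,p)
    for q in r[:1]:
        ys,xs=np.nonzero(q["region"]);print(q["conf"],xs.min(),xs.max(),ys.min(),ys.max(),np.round(onz(p,[(xs.min()+xs.max()+1)/1024,(ys.min()+ys.max()+1)/768],.011 if l=="strainer" else .014),4))
print(np.round(proj(p,[.49,.19,.032]),0),np.round(proj(p,[.49,.19,.004]),0))
f=cv2.imread("pics/w2.png");cv2.imwrite("pics/w2b.png",cv2.resize(f[0:200,60:400],None,fx=2.3,fy=2.3,interpolation=cv2.INTER_CUBIC))
```

```text
t 3.9 pos [0.4391 0.1686 0.1995] tilt [-0.0012  0.0028] yaw(x axis) 14.6 F [ 0.8 -0.1  0.9] M [ 0.01  0.   -0.01] w 9.0 gf 0.0 q [-0.03  0.24 -0.54  1.91  0.14  1.03 -1.94]
strainer [(0.8, array([264.192 , 121.1904]), array([0.4939, 0.1753, 0.004 ]))]
0.62 243 275 107 140 [0.4898 0.18   0.011 ]
ring [(0.75, array([348.1088, 151.488 ]), array([0.4849, 0.0679, 0.004 ]))]
0.87 325 381 128 182 [0.4827 0.0633 0.014 ]
[251. 123.] [251. 121.]
```

View pics/w2.png

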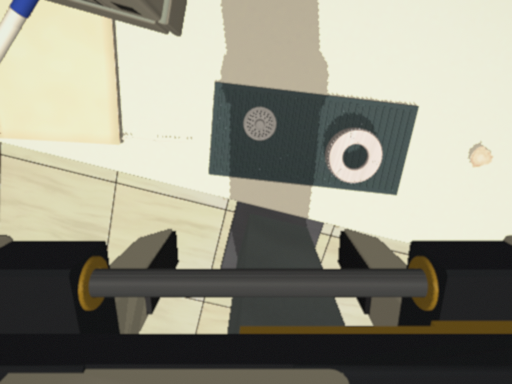

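Strainer rim centre is at about (259,124) and the ring at (355,155), which gives world positions (0.490, 0.180) and (0.483, 0.063). I'll hover lower to check.

Request:
carry_out(
  claw=[4, 4, 4, 4, 4, 4],
  delta_pos=[
    [1.3, 0.05, 3.3],
    [1.3, 0.05, 3.3],
    [1.3, 0.05, 3.3],
    [1.3, 0.05, 3.3],
    [0, 0, 0],
    [0, 0, 0],
  ],
  angular=[
    [0, 0, 0],
    [0, 0, 0],
    [0, 0, 0],
    [0, 0, 0],
    [0, 0, 0],
    [0, 0, 0],
  ],
)

```text
clock: 4.75
position: [0.4912, 0.1727, 0.0685]
ee_rot: [3.117, 0.386, -0.002]
force: [-0.4, 0.3, 0.7]
width: 0.51
gripper_force: 0.0
```

Run:
```python
from h import *
st()
p=arm.get_image("wrist");save(p,"w3.png")
for l,z,hh in (("strainer",.004,.011),("ring",.004,.014)):
    r=arm.trace(l,p)
    for q in r[:1]:
        ys,xs=np.nonzero(q["region"]);print(l,q["conf"],xs.min(),xs.max(),ys.min(),ys.max(),np.round(onz(p,[(xs.min()+xs.max()+1)/1024,(ys.min()+ys.max()+1)/768],hh),4))
```

```text
t 4.75 pos [0.4912 0.1727 0.0685] tilt [-0.0011 -0.0006] yaw(x axis) 14.1 F [-0.4  0.3  0.7] M [ 0.01 -0.05  0.02] w 4.68 gf 0.0 q [-0.09  0.47 -0.46  1.95  0.29  0.78 -2.05]
strainer 0.97 224 272 174 222 [0.4912 0.18   0.011 ]
ring 0.57 342 425 201 240 [0.5001 0.0697 0.014 ]
```

View pics/w3.png

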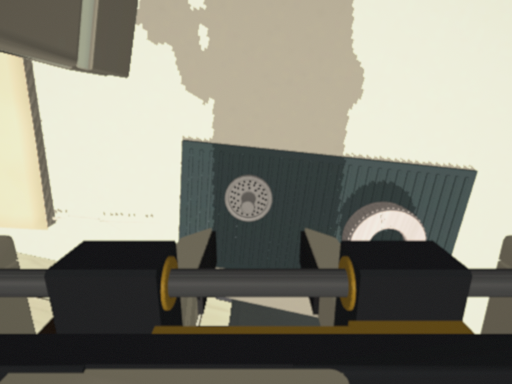

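Strainer confirmed at (248,198), world (0.491, 0.180). Now I descend and grip the stud.

Request:
carry_out(
  claw=[4, 4, 4, 4, 4, 0.5, 0.5, 0.5, 0.5, 0.5, 0.5],
  delta_pos=[
    [0.2, -0.75, 1.8],
    [0, 0, 1.8],
    [0, 0, 1.2],
    [0, 0, 0.6],
    [0, 0, 0],
    [0, 0, 0],
    [0, 0, 0],
    [0, 0, 0],
    [0, 0, 0],
    [0, 0, 0],
    [0, 0, 0],
  ],
  angular=[
    [0, 0, 0],
    [0, 0, 0],
    [0, 0, 0],
    [0, 0, 0],
    [0, 0, 0],
    [0, 0, 0],
    [0, 0, 0],
    [0, 0, 0],
    [0, 0, 0],
    [0, 0, 0],
    [0, 0, 0],
  ],
  force=15,
)

```text
clock: 6.0
position: [0.4915, 0.1815, 0.0143]
ee_rot: [3.117, 0.388, 0.0]
force: [0.7, 0.7, 0.4]
width: 0.057
gripper_force: 0.0
```

Run:
```python
from h import *
to(.514,-.258,.21)
```

```text
t 6.0 pos [0.4915 0.1815 0.0143] tilt [ 0.0001 -0.    ] yaw(x axis) 14.2 F [0.7 0.7 0.4] M [ 0.   -0.04  0.01] w 0.53 gf 0.0 q [-0.15  0.56 -0.42  1.99  0.35  0.67 -2.11]
tool delta cm [ -8.6   43.16 -19.57]
```

Run:
```python
from h import *
s=arm.observe()
p=arm.get_image("wrist");save(p,"w4.png")
q=arm.trace("strainer",p)
for q in q[:1]:
    ys,xs=np.nonzero(q["region"]);print(q["conf"],xs.min(),xs.max(),ys.min(),ys.max(),np.round(onz(p,[(xs.min()+xs.max()+1)/1024,(ys.min()+ys.max()+1)/768],.011),4))
print(proj(p,s["position"]))
p=arm.get_image("top")
q=arm.trace("strainer",p)
for q in q[:1]:
    ys,xs=np.nonzero(q["region"]);print(q["conf"],xs.min(),xs.max(),ys.min(),ys.max(),np.round(onz(p,[(xs.min()+xs.max()+1)/1024,(ys.min()+ys.max()+1)/768],.011),4))
```

```text
0.71 229 287 198 253 [0.4919 0.1809 0.011 ]
[257.32501476 228.25230832]
```

View pics/w4.png

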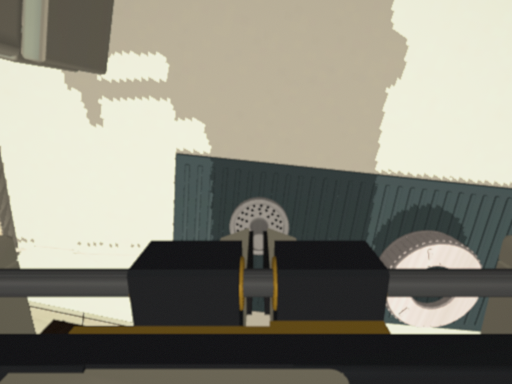

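Run:
```python
from h import *
f=cv2.imread("pics/w4.png");g=cv2.imread("pics/w3.png")
a=cv2.resize(f[185:285,200:320],(600,500),interpolation=cv2.INTER_CUBIC)
b=cv2.resize(g[165:235,215:285],(200,200),interpolation=cv2.INTER_CUBIC)
c=np.zeros((500,800,3),np.uint8);c[:,:600]=a;c[:200,600:]=b;cv2.imwrite("pics/w4c.png",c)
```

```text
(no output)
```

View pics/w4c.png

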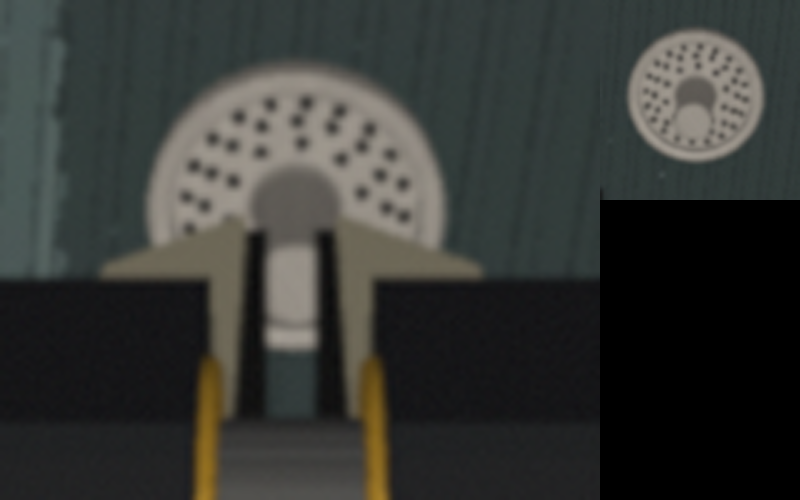

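The crop shows the pads covering the stud's bright top, at about (258,240) in full-image pixels. So the fingertips are really above the stud, about 2 cm higher than the stated TCP. I'll open and feel downward.

Request:
carry_out(
  claw=[4, 4, 4, 4, 4, 4],
  delta_pos=[
    [0, 0, 0],
    [0, 0, 0],
    [0, 0, 0],
    [0, 0, 0.3],
    [0, 0, 0.3],
    [0, 0, 0],
  ],
  angular=[
    [0, 0, 0],
    [0, 0, 0],
    [0, 0, 0],
    [0, 0, 0],
    [0, 0, 0],
    [0, 0, 0],
  ],
)

```text
clock: 6.8
position: [0.4912, 0.1813, 0.0077]
ee_rot: [3.117, 0.388, -0.001]
force: [-0.4, 0.0, 0.4]
width: 0.432
gripper_force: 0.0
```

Request:
carry_out(
  claw=[4, 4, 4],
  delta_pos=[
    [0, 0, 0.2],
    [0, 0, 0.2],
    [0, 0, 0],
  ],
  angular=[
    [0, 0, 0],
    [0, 0, 0],
    [0, 0, 0],
  ],
)

```text
clock: 7.1
position: [0.4913, 0.1815, 0.0039]
ee_rot: [3.117, 0.388, -0.001]
force: [0.6, -0.3, 0.7]
width: 0.436
gripper_force: 0.0
```

Request:
carry_out(
  claw=[2.8, 2.8, 2.8],
  delta_pos=[
    [0, 0, 0],
    [0, 0, 0],
    [0, 0, 0],
  ],
  angular=[
    [0, 0, 0],
    [0, 0, 0],
    [0, 0, 0],
  ],
  force=3,
)

```text
clock: 7.4
position: [0.4916, 0.1815, 0.0043]
ee_rot: [3.117, 0.388, 0.0]
force: [0.3, 0.7, 0.5]
width: 0.308
gripper_force: 0.0
```

Request:
carry_out(
  claw=[2.5, 2.5, 2.5, 2.5],
  delta_pos=[
    [0, 0, 0.2],
    [0, 0, 0.2],
    [0, 0, 0.2],
    [0, 0, 0],
  ],
  angular=[
    [0, 0, 0],
    [0, 0, 0],
    [0, 0, 0],
    [0, 0, 0],
  ],
)

```text
clock: 7.8
position: [0.4913, 0.1814, -0.0022]
ee_rot: [3.117, 0.388, -0.001]
force: [-0.6, -0.1, 0.1]
width: 0.271
gripper_force: 0.0
```

Request:
carry_out(
  claw=[0.5, 0.5, 0.5, 0.5, 0.5, 0.5],
  delta_pos=[
    [0, 0, 0],
    [0, 0, 0],
    [0, 0, 0],
    [0, 0, 0],
    [0, 0, 0],
    [0, 0, 0],
  ],
  angular=[
    [0, 0, 0],
    [0, 0, 0],
    [0, 0, 0],
    [0, 0, 0],
    [0, 0, 0],
    [0, 0, 0],
  ],
  force=15,
)

```text
clock: 8.4
position: [0.4916, 0.1816, -0.0017]
ee_rot: [-3.118, -0.388, -0.0]
force: [0.4, 0.5, 0.0]
width: 0.1
gripper_force: 15.0
```

The stud is gripped at 15 N. Now lift and carry it to just short of the stand, for a clear look at the mouth.

Request:
carry_out(
  claw=[0.5, 0.5, 0.5, 0.5, 0.5, 0.5, 0.5, 0.5, 0.5, 0.5, 0.5, 0.5, 0.5, 0.5, 0.5, 0.5, 0.5],
  delta_pos=[
    [0, 0, -3],
    [0, 0, -4.5],
    [0, 0, -4.5],
    [0, 0, -4.5],
    [-1.33, 3.92, 0],
    [-1.33, 3.92, 0],
    [-1.33, 3.92, 0],
    [-1.33, 3.92, 0],
    [-1.33, 3.92, 0],
    [-1.33, 3.92, 0],
    [-1.33, 3.92, 0],
    [-1.33, 3.92, 0],
    [-1.33, 3.92, 0],
    [-1.33, 3.92, 0],
    [-1.33, 3.92, 0],
    [0, 0, 0],
    [0, 0, 0],
  ],
  angular=[
    [0, 0, 0],
    [0, 0, 0],
    [0, 0, 0],
    [0, 0, 0],
    [0, 0, 0],
    [0, 0, 0],
    [0, 0, 0],
    [0, 0, 0],
    [0, 0, 0],
    [0, 0, 0],
    [0, 0, 0],
    [0, 0, 0],
    [0, 0, 0],
    [0, 0, 0],
    [0, 0, 0],
    [0, 0, 0],
    [0, 0, 0],
  ],
)

```text
clock: 10.1
position: [0.4549, -0.2731, 0.1629]
ee_rot: [-3.118, -0.384, 0.001]
force: [-0.8, 0.5, -0.2]
width: 0.102
gripper_force: 15.0
```

Run:
```python
from h import *
s,M=st()
p=arm.get_image("wrist");save(p,"w5.png");np.savez("w5.npz",T=p["T"],mtx=p["mtx"])
r=arm.place_of("mouth",p);print([(round(q["conf"],2),np.array(q["centre"])*[512,384],np.round(onz(p,q["centre"],.105),4)) for q in r[:2]])
print(proj(p,s["position"]+[0,0,.006]),proj(p,[.514,-.258,.105]))
f=cv2.imread("pics/w5.png");cv2.imwrite("pics/w5c.png",cv2.resize(f[80:280,150:400],None,fx=3,fy=3,interpolation=cv2.INTER_CUBIC))
```

```text
t 10.1 pos [ 0.4549 -0.2731  0.1629] tilt [-0.0005  0.0004] yaw(x axis) 14.1 F [-0.8  0.5 -0.2] M [-0.    0.04 -0.07] w 0.93 gf 15.0 q [ 0.7   0.35 -0.33  1.84  0.14  0.98 -1.02]
[(0.71, array([256.3072, 119.3088]), array([ 0.5161, -0.257 ,  0.105 ]))]
[257.28778517 232.06583936] [256.99442944 122.40126377]
```

View pics/w5c.png

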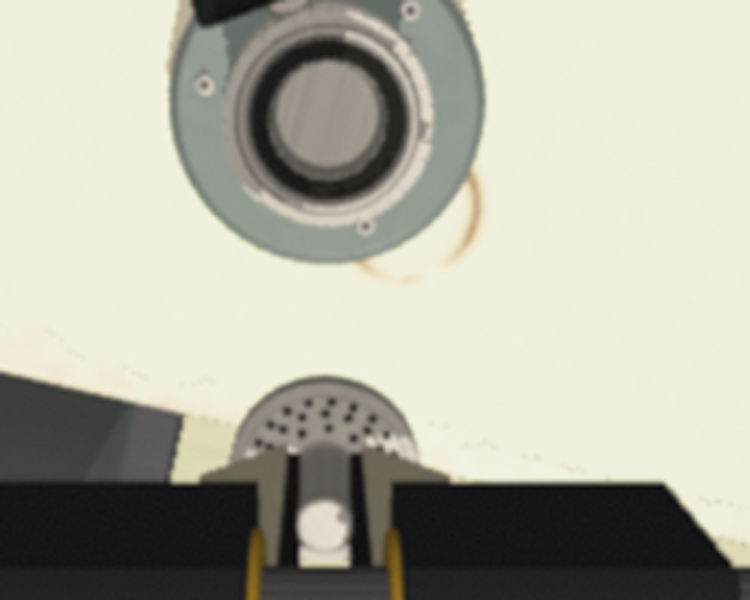

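The crop shows the gasket ring centred at (329,118), which is full-image (259.7,119.3). The disc is held level, centred near (325,466), or full-image (258.3,235.3).

Run:
```python
from h import *
p=dict(np.load("w5.npz"))
m=onz(p,[259.7/512,119.5/384],.1015);d=onz(p,[258.3/512,235.3/384],.1756)
s,M=st();print(m,d,"TCP-disc",s["position"]-d)
print("tool delta to mouth, by disc seen:",np.round(100*M.T@(m-d),2)," by TCP:",np.round(100*M.T@(m-s["position"]),2))
```

```text
t 10.2 pos [ 0.4556 -0.271   0.1631] tilt [-0.0001  0.0008] yaw(x axis) 14.3 F [ 0. -0. -1.] M [ 0.06  0.   -0.01] w 0.88 gf 15.0 q [ 0.7   0.35 -0.34  1.84  0.13  0.98 -1.02]
[ 0.51637581 -0.25950485  0.1015    ] [ 0.45582125 -0.27345123  0.1756    ] TCP-disc [-0.0002444   0.00243499 -0.01246255]
tool delta to mouth, by disc seen: [6.21 0.15 7.41]  by TCP: [6.18 0.39 6.16]
```

Request:
carry_out(
  claw=[0.5, 0.5, 0.5, 0.5, 0.5, 0.5],
  delta_pos=[
    [3.1, 0.1, 0],
    [3.1, 0.1, 1],
    [0, 0, 2.2],
    [0, 0, 2],
    [0, 0, 0.3],
    [0, 0, 0],
  ],
  angular=[
    [0, 0, 0],
    [0, 0, 0],
    [0, 0, 0],
    [0, 0, 0],
    [0, 0, 0],
    [0, 0, 0],
  ],
)

```text
clock: 10.8
position: [0.5159, -0.2578, 0.1081]
ee_rot: [-3.116, -0.391, 0.001]
force: [0.7, -0.4, -0.3]
width: 0.103
gripper_force: 15.0
```

Request:
carry_out(
  claw=[0.5, 0.5, 0.5, 0.5],
  delta_pos=[
    [0, 0, 0.2],
    [0, 0, 0.2],
    [0, 0, 0.2],
    [0, 0, 0],
  ],
  angular=[
    [0, 0, 0],
    [0, 0, 0],
    [0, 0, 0],
    [0, 0, 0],
  ],
)

```text
clock: 11.2
position: [0.5159, -0.2592, 0.1023]
ee_rot: [3.117, 0.388, 0.0]
force: [-0.2, 0.0, -1.9]
width: 0.097
gripper_force: 15.0
```

Request:
carry_out(
  claw=[0.5, 0.5, 0.5, 0.5],
  delta_pos=[
    [0, 0, 0.15],
    [0, 0, 0.15],
    [0, 0, 0.15],
    [0, 0, 0],
  ],
  angular=[
    [0, 0, 0],
    [0, 0, 0],
    [0, 0, 0],
    [0, 0, 0],
  ],
)

```text
clock: 11.6
position: [0.5158, -0.2591, 0.0974]
ee_rot: [-3.117, -0.388, 0.001]
force: [-0.4, 0.1, -1.0]
width: 0.1
gripper_force: 15.0
```

Request:
carry_out(
  claw=[0.5, 0.5, 0.5],
  delta_pos=[
    [0, 0, 0.1],
    [0, 0, 0.1],
    [0, 0, 0],
  ],
  angular=[
    [0, 0, 0],
    [0, 0, 0],
    [0, 0, 0],
  ],
)

```text
clock: 11.9
position: [0.516, -0.2591, 0.0956]
ee_rot: [-3.117, -0.388, 0.0]
force: [-0.2, -0.8, -0.1]
width: 0.098
gripper_force: 15.0
```

Request:
carry_out(
  claw=[0.5, 0.5, 0.5],
  delta_pos=[
    [0, 0, 0.1],
    [0, 0, 0.1],
    [0, 0, 0],
  ],
  angular=[
    [0, 0, 0],
    [0, 0, 0],
    [0, 0, 0],
  ],
)

```text
clock: 12.2
position: [0.5163, -0.2592, 0.0948]
ee_rot: [3.117, 0.388, 0.001]
force: [-4.0, 0.8, 10.9]
width: 0.099
gripper_force: 15.0
```

Request:
carry_out(
  claw=[0.5, 0.5, 0.5],
  delta_pos=[
    [0, 0, 0.05],
    [0, 0, 0.05],
    [0, 0, 0],
  ],
  angular=[
    [0, 0, 0],
    [0, 0, 0],
    [0, 0, 0],
  ],
)

```text
clock: 12.5
position: [0.5163, -0.2592, 0.0945]
ee_rot: [3.116, 0.388, 0.001]
force: [-6.0, 1.9, 17.3]
width: 0.099
gripper_force: 15.0
```

Request:
carry_out(
  claw=[0.5, 0.5, 0.5],
  delta_pos=[
    [-0.1, 0, -0.05],
    [0, 0, 0],
    [0, 0, 0],
  ],
  angular=[
    [0, 0, 0],
    [0, 0, 0],
    [0, 0, 0],
  ],
)

```text
clock: 12.8
position: [0.5162, -0.2592, 0.0948]
ee_rot: [3.116, 0.388, 0.004]
force: [-2.2, 1.6, 12.4]
width: 0.099
gripper_force: 15.0
```

Request:
carry_out(
  claw=[0.5, 0.5, 2.8, 2.8, 2.8, 2.8],
  delta_pos=[
    [0, 0, 0.05],
    [0, 0, 0],
    [0, 0, 0],
    [0, 0, 0],
    [0, 0, 0],
    [0, 0, 0],
  ],
  angular=[
    [0, 0, 0],
    [0, 0, 0],
    [0, 0, 0],
    [0, 0, 0],
    [0, 0, 0],
    [0, 0, 0],
  ],
)

```text
clock: 13.4
position: [0.5148, -0.2594, 0.0925]
ee_rot: [-3.117, -0.388, 0.001]
force: [0.6, 0.3, -0.3]
width: 0.301
gripper_force: 0.0
```

Request:
carry_out(
  claw=[9, 9, 9, 9, 9],
  delta_pos=[
    [0, 0, -3],
    [0, 0, -4],
    [-3, 0, -3],
    [-3, 0, 0],
    [0, 0, 0],
  ],
  angular=[
    [0, 0, 0],
    [0, 0, 0],
    [0, 0, 0],
    [0, 0, 0],
    [0, 0, 0],
  ],
)

```text
clock: 13.9
position: [0.4536, -0.2761, 0.1935]
ee_rot: [3.116, 0.382, -0.002]
force: [0.1, -0.4, -0.9]
width: 0.688
gripper_force: 0.0
```

Run:
```python
from h import *
s,M=st()
p=arm.get_image("wrist");save(p,"w6.png");np.savez("w6.npz",T=p["T"],mtx=p["mtx"])
r=arm.trace("strainer",p)
for q in r[:2]:
    ys,xs=np.nonzero(q["region"]);print(q["conf"],xs.min(),xs.max(),ys.min(),ys.max(),np.round(onz(p,[(xs.min()+xs.max()+1)/1024,(ys.min()+ys.max()+1)/768],.108),4))
to(.483,.063,.12)
```

```text
t 13.9 pos [ 0.4536 -0.2761  0.1935] tilt [-0.0011 -0.0021] yaw(x axis) 14.0 F [ 0.1 -0.4 -0.9] M [-0.04  0.05  0.03] w 6.32 gf 0.0 q [ 0.71  0.32 -0.34  1.79  0.12  1.05 -1.  ]
0.6 233 278 95 141 [ 0.514  -0.2601  0.108 ]
t 14.0 pos [ 0.4564 -0.2744  0.1928] tilt [ 0.     -0.0003] yaw(x axis) 14.1 F [ 0.  -0.  -0.4] M [ 0.05 -0.05 -0.02] w 7.17 gf 0.0 q [ 0.7   0.32 -0.34  1.79  0.12  1.05 -1.  ]
tool delta cm [ 10.81 -32.07   7.27]
```

Request:
carry_out(
  claw=[9, 9, 9, 9, 9, 9, 9, 9, 9, 9],
  delta_pos=[
    [0.6, -4, 0.5],
    [0.6, -4, 0.5],
    [0.6, -4, 0.5],
    [0.6, -4, 0.5],
    [0.6, -4, 0.5],
    [0.6, -4, 0.5],
    [0.6, -4, 0.5],
    [0.6, -4, 0.5],
    [0, 0, 0],
    [0, 0, 0],
  ],
  angular=[
    [0, 0, 0],
    [0, 0, 0],
    [0, 0, 0],
    [0, 0, 0],
    [0, 0, 0],
    [0, 0, 0],
    [0, 0, 0],
    [0, 0, 0],
    [0, 0, 0],
    [0, 0, 0],
  ],
)

```text
clock: 15.0
position: [0.425, 0.0495, 0.1523]
ee_rot: [-3.116, -0.394, 0.001]
force: [-0.0, -0.6, -0.2]
width: 0.984
gripper_force: 0.0
```

Run:
```python
from h import *
s,M=st()
p=arm.get_image("wrist");save(p,"w7.png");np.savez("w7.npz",T=p["T"],mtx=p["mtx"])
r=arm.trace("ring",p)
for q in r[:1]:
    ys,xs=np.nonzero(q["region"]);c=((xs.min()+xs.max()+1)/2,(ys.min()+ys.max()+1)/2);print(q["conf"],xs.min(),xs.max(),ys.min(),ys.max(),np.round(onz(p,[c[0]/512,c[1]/384],.020),4))
f=cv2.imread("pics/w7.png");x,y=int(c[0]),int(c[1]);g=cv2.imread("pics/w6.png");h=cv2.imread("pics/w1.png")
print("crop0",x-48,y-48)
a=cv2.resize(f[y-48:y+48,x-48:x+48],(480,480),interpolation=cv2.INTER_CUBIC)
b=cv2.resize(g[58:178,195:315],(320,320),interpolation=cv2.INTER_CUBIC)
e=cv2.resize(h[45:165,216:336],(320,240) if 0 else (280,280),interpolation=cv2.INTER_CUBIC)
o=np.zeros((600,800,3),np.uint8);o[:480,:480]=a;o[:320,480:]=b;o[320:,480:760]=e;cv2.imwrite("pics/m.png",o)
```

```text
t 15.0 pos [0.425  0.0495 0.1523] tilt [-0.0008  0.0006] yaw(x axis) 14.4 F [-0.  -0.6 -0.2] M [-0.03 -0.01 -0.01] w 9.04 gf 0.0 q [ 0.22  0.22 -0.53  2.06  0.14  0.89 -1.71]
0.71 226 290 87 151 [0.483  0.0634 0.02  ]
crop0 210 71
```

View pics/m.png

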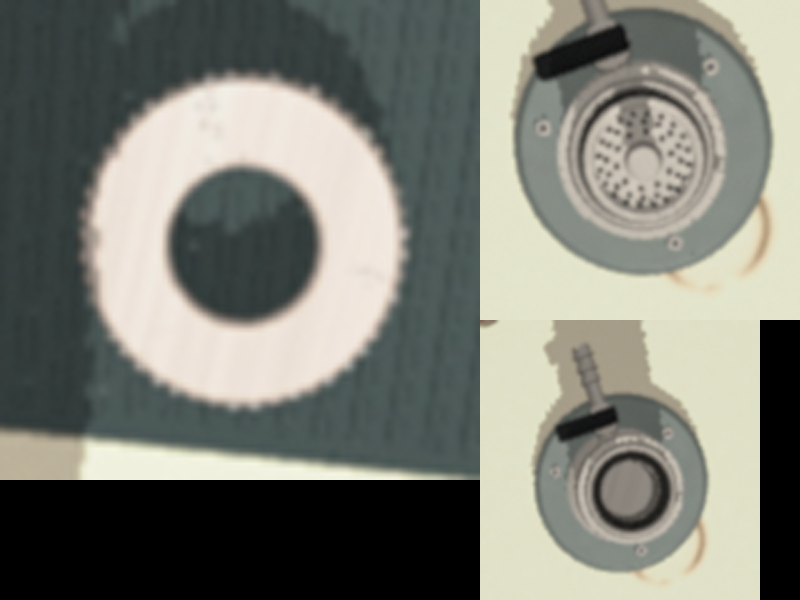

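In the montage the strainer sits centred and level in the mouth. The ring's marks are at (205,130) and (370,272) around centre (244,240), so its lugs are about 32° mod 120 in world. The tap tube gives a thread start of about 33°. I'll place the ring turned about 22° counter-clockwise, then tighten. Gripping the ring now.

Request:
carry_out(
  claw=[9, 9, 9, 9, 9, 9, 9, 9],
  delta_pos=[
    [3, 0.05, 2],
    [3, 0.05, 3],
    [0, 0, 4],
    [0, 0, 3],
    [0, 0, 2],
    [0, 0, 1],
    [0, 0, 0.5],
    [0, 0, 0],
  ],
  angular=[
    [0, 0, 0],
    [0, 0, 0],
    [0, 0, 0],
    [0, 0, 0],
    [0, 0, 0],
    [0, 0, 0],
    [0, 0, 0],
    [0, 0, 0],
  ],
)

```text
clock: 15.9
position: [0.4837, 0.0612, -0.0022]
ee_rot: [3.117, 0.387, 0.0]
force: [-0.1, -0.2, 0.5]
width: 0.978
gripper_force: 0.0
```

Request:
carry_out(
  claw=[9, 9, 9],
  delta_pos=[
    [0, 0, 0.3],
    [0, 0, 0.2],
    [0, 0, 0],
  ],
  angular=[
    [0, 0, 0],
    [0, 0, 0],
    [0, 0, 0],
  ],
)

```text
clock: 16.2
position: [0.4836, 0.0616, -0.0069]
ee_rot: [3.117, 0.388, 0.001]
force: [-0.0, -0.3, 0.1]
width: 0.98
gripper_force: 0.0
```

Request:
carry_out(
  claw=[5.5, 5.5, 5.5, 5.5, 5.5, 5.5, 5.5],
  delta_pos=[
    [0, 0, 0],
    [0, 0, 0],
    [0, 0, 0],
    [0, 0, 0],
    [0, 0, 0],
    [0, 0, 0],
    [0, 0, 0],
  ],
  angular=[
    [0, 0, 0],
    [0, 0, 0],
    [0, 0, 0],
    [0, 0, 0],
    [0, 0, 0],
    [0, 0, 0],
    [0, 0, 0],
  ],
  force=15,
)

```text
clock: 16.9
position: [0.4834, 0.0618, -0.0072]
ee_rot: [-3.117, -0.388, -0.0]
force: [-1.8, 0.6, 1.6]
width: 0.686
gripper_force: 15.0
```

Run:
```python
from h import *
to(.515,-.2595,.16)
```

```text
t 16.9 pos [ 0.4834  0.0618 -0.0072] tilt [0.0001 0.0001] yaw(x axis) 14.2 F [-1.8  0.6  1.6] M [0.24 0.14 0.04] w 6.3 gf 15.0 q [ 0.07  0.55 -0.4   2.09  0.39  0.58 -1.93]
tool delta cm [ -4.82  31.93 -16.73]
```

Request:
carry_out(
  claw=[5.5, 5.5, 5.5, 5.5, 5.5, 5.5, 5.5, 5.5, 5.5, 5.5, 5.5, 5.5, 5.5, 5.5, 5.5, 5.5],
  delta_pos=[
    [0, 0, -3],
    [0, 0, -4.5],
    [0, 0, -4.6],
    [0, 0, -4.6],
    [-0.6, 4, 0],
    [-0.6, 4, 0],
    [-0.6, 4, 0],
    [-0.6, 4, 0],
    [-0.6, 4, 0],
    [-0.6, 4, 0],
    [-0.6, 4, 0],
    [-0.6, 4, 0],
    [0, 0, 0],
    [0, 0, 0],
    [0, 0, 0],
    [0, 0, 0],
  ],
  angular=[
    [0, 0, 0],
    [0, 0, 0],
    [0, 0, 0],
    [0, 0, 0],
    [0, 0, 0],
    [0, 0, 0],
    [0, 0, 0],
    [0, 0, 0],
    [0, 0, 0],
    [0, 0, 0],
    [0, 0, 0],
    [0, 0, 0],
    [0, 0, -0.13],
    [0, 0, -0.13],
    [0, 0, -0.13],
    [0, 0, 0],
  ],
)

```text
clock: 18.5
position: [0.5146, -0.2605, 0.1591]
ee_rot: [-2.982, -0.987, 0.001]
force: [0.2, -1.1, -2.3]
width: 0.684
gripper_force: 15.0
```

Run:
```python
from h import *
to(.5155,-.2595,.11)
p=arm.get_image("wrist");save(p,"w8.png");np.savez("w8.npz",T=p["T"],mtx=p["mtx"])
r=arm.trace("ring",p)
for q in r[:1]:
    ys,xs=np.nonzero(q["region"]);print(q["conf"],xs.min(),xs.max(),ys.min(),ys.max(),len(xs))
print(proj(p,[.5155,-.2595,.105]))
```

```text
t 18.5 pos [ 0.5146 -0.2605  0.1591] tilt [-0.0012  0.0006] yaw(x axis) 36.6 F [ 0.2 -1.1 -2.3] M [-0.03 -0.04  0.02] w 6.28 gf 15.0 q [ 0.73  0.45 -0.49  1.72  0.24  1.03 -0.78]
tool delta cm [ 0.13 -0.02  4.91]
0.89 199 315 184 268 6213
[258.19047611 200.33264553]
```

Request:
carry_out(
  claw=[5.5, 5.5, 5.5, 5.5, 5.5],
  delta_pos=[
    [0.1, 0, 2.5],
    [0, 0, 2.5],
    [0, 0, 0.8],
    [0, 0, 0],
    [0, 0, 0],
  ],
  angular=[
    [0, 0, 0],
    [0, 0, 0],
    [0, 0, 0],
    [0, 0, 0],
    [0, 0, 0],
  ],
)

```text
clock: 19.1
position: [0.5167, -0.2598, 0.1026]
ee_rot: [2.983, 0.983, 0.001]
force: [0.1, 0.2, -2.0]
width: 0.684
gripper_force: 15.0
```

Request:
carry_out(
  claw=[5.5, 5.5, 5.5, 5.5, 5.5],
  delta_pos=[
    [0, 0, 0.2],
    [0, 0, 0.2],
    [0, 0, 0.2],
    [0, 0, 0],
    [0, 0, 0],
  ],
  angular=[
    [0, 0, 0],
    [0, 0, 0],
    [0, 0, 0],
    [0, 0, 0],
    [0, 0, 0],
  ],
)

```text
clock: 19.6
position: [0.5161, -0.2597, 0.0958]
ee_rot: [2.983, 0.985, -0.0]
force: [0.4, -0.8, -2.6]
width: 0.684
gripper_force: 15.0
```

Request:
carry_out(
  claw=[5.5, 5.5, 5.5, 5.5],
  delta_pos=[
    [0, 0, 0.15],
    [0, 0, 0.15],
    [0, 0, 0.15],
    [0, 0, 0],
  ],
  angular=[
    [0, 0, 0],
    [0, 0, 0],
    [0, 0, 0],
    [0, 0, 0],
  ],
)

```text
clock: 20.0
position: [0.5159, -0.2597, 0.0909]
ee_rot: [-2.983, -0.985, 0.001]
force: [0.1, 0.5, -2.3]
width: 0.684
gripper_force: 15.0
```

Request:
carry_out(
  claw=[5.5, 5.5, 5.5, 5.5],
  delta_pos=[
    [0, 0, 0.15],
    [0, 0, 0.1],
    [0, 0, 0.1],
    [0, 0, 0],
  ],
  angular=[
    [0, 0, 0],
    [0, 0, 0],
    [0, 0, 0],
    [0, 0, 0],
  ],
)

```text
clock: 20.4
position: [0.516, -0.2597, 0.0875]
ee_rot: [-2.983, -0.985, 0.0]
force: [0.1, -0.2, -1.8]
width: 0.682
gripper_force: 15.0
```

Request:
carry_out(
  claw=[5.5, 5.5, 5.5, 5.5],
  delta_pos=[
    [0, 0, 0.1],
    [0, 0, 0.1],
    [0, 0, 0.1],
    [0, 0, 0],
  ],
  angular=[
    [0, 0, 0],
    [0, 0, 0],
    [0, 0, 0],
    [0, 0, 0],
  ],
)

```text
clock: 20.8
position: [0.5162, -0.2598, 0.0852]
ee_rot: [2.983, 0.985, 0.0]
force: [-0.7, 0.6, 3.1]
width: 0.684
gripper_force: 15.0
```

Request:
carry_out(
  claw=[5.5, 5.5, 5.5, 5.5],
  delta_pos=[
    [0, 0, 0.03],
    [0, 0, 0.03],
    [0, 0, 0.03],
    [0, 0, 0.02],
  ],
  angular=[
    [0, 0, 0.087],
    [0, 0, 0.087],
    [0, 0, 0.087],
    [0, 0, 0.087],
  ],
  force=11,
)

```text
clock: 21.2
position: [0.5165, -0.2598, 0.0842]
ee_rot: [3.109, 0.448, 0.001]
force: [-1.0, 0.7, 3.5]
width: 0.684
gripper_force: 11.0
```

```bash
python3 -c "
from h import *
st()"
```

```text
t 21.2 pos [ 0.5165 -0.2598  0.0842] tilt [ 0.0008 -0.0004] yaw(x axis) 16.4 F [-1.   0.7  3.5] M [0.17 0.31 0.06] w 6.28 gf 11.0 q [ 0.64  0.52 -0.37  1.8   0.24  0.87 -1.13]
```

Request:
carry_out(
  claw=[5.5, 5.5, 5.5, 5.5],
  delta_pos=[
    [0, 0, 0.025],
    [0, 0, 0.025],
    [0, 0, 0.025],
    [0, 0, 0.025],
  ],
  angular=[
    [0, 0, 0.087],
    [0, 0, 0.087],
    [0, 0, 0.087],
    [0, 0, 0.087],
  ],
)

```text
clock: 21.6
position: [0.5162, -0.2592, 0.0832]
ee_rot: [-3.14, 0.096, -0.0]
force: [-2.8, 2.0, 5.9]
width: 0.688
gripper_force: 11.0
```

```bash
python3 -c "
from h import *
st()"
```

```text
t 21.6 pos [ 0.5162 -0.2592  0.0832] tilt [0.0002 0.0002] yaw(x axis) -3.5 F [-2.8  2.   5.9] M [0.6  0.59 0.14] w 6.32 gf 11.0 q [ 0.57  0.5  -0.28  1.81  0.18  0.85 -1.42]
```

Request:
carry_out(
  claw=[5.5, 5.5, 5.5],
  delta_pos=[
    [0, 0, 0.025],
    [0, 0, 0.025],
    [0, 0, 0.025],
  ],
  angular=[
    [0, 0, 0.087],
    [0, 0, 0.087],
    [0, 0, 0.087],
  ],
)

```text
clock: 21.9
position: [0.5161, -0.2589, 0.0826]
ee_rot: [-3.1, 0.503, 0.0]
force: [-3.9, 4.0, 10.7]
width: 0.69
gripper_force: 11.0
```

```bash
python3 -c "
from h import *
st()"
```

```text
t 21.9 pos [ 0.5161 -0.2589  0.0826] tilt [-0.0001  0.0005] yaw(x axis) -18.4 F [-3.9  4.  10.7] M [0.95 1.   0.15] w 6.33 gf 11.0 q [ 0.53  0.5  -0.22  1.82  0.14  0.84 -1.65]
```

Request:
carry_out(
  claw=[5.5, 5.5, 5.5],
  delta_pos=[
    [-0.06, -0.03, 0],
    [0, 0, 0.02],
    [0, 0, 0.02],
  ],
  angular=[
    [0, 0, 0.087],
    [0, 0, 0.087],
    [0, 0, 0.087],
  ],
)

```text
clock: 22.2
position: [0.516, -0.2584, 0.0825]
ee_rot: [-3.009, 0.902, -0.001]
force: [-3.9, 4.4, 10.1]
width: 0.685
gripper_force: 11.0
```

```bash
python3 -c "
from h import *
st()"
```

```text
t 22.2 pos [ 0.516  -0.2584  0.0825] tilt [0.0008 0.0004] yaw(x axis) -33.4 F [-3.9  4.4 10.1] M [0.94 0.83 0.29] w 6.29 gf 11.0 q [ 0.48  0.49 -0.15  1.82  0.09  0.83 -1.87]
```

Request:
carry_out(
  claw=[5.5, 5.5, 5.5],
  delta_pos=[
    [0, 0, 0.02],
    [0, 0, 0.02],
    [0, 0, 0.02],
  ],
  angular=[
    [0, 0, 0.087],
    [0, 0, 0.087],
    [0, 0, 0.087],
  ],
)

```text
clock: 22.5
position: [0.5166, -0.2585, 0.0816]
ee_rot: [-2.866, 1.285, -0.002]
force: [-0.0, 1.9, 2.2]
width: 0.684
gripper_force: 11.0
```

```bash
python3 -c "
from h import *
st()"
```

```text
t 22.5 pos [ 0.5166 -0.2585  0.0816] tilt [0.0017 0.0001] yaw(x axis) -48.3 F [-0.   1.9  2.2] M [ 0.5  -0.07  0.46] w 6.28 gf 11.0 q [ 0.43  0.49 -0.08  1.83  0.05  0.83 -2.09]
```

Request:
carry_out(
  claw=[5.5, 5.5],
  delta_pos=[
    [0, 0, 0.015],
    [0, 0, 0.015],
  ],
  angular=[
    [0, 0, 0.06],
    [0, 0, 0.06],
  ],
)

```text
clock: 22.7
position: [0.5168, -0.2585, 0.0812]
ee_rot: [-2.784, 1.453, -0.003]
force: [-0.0, 3.0, 2.8]
width: 0.682
gripper_force: 11.0
```

```bash
python3 -c "
from h import *
st()"
```

```text
t 22.7 pos [ 0.5168 -0.2585  0.0812] tilt [0.0019 0.    ] yaw(x axis) -55.1 F [-0.   3.   2.8] M [ 0.66 -0.09  0.46] w 6.26 gf 11.0 q [ 0.41  0.49 -0.05  1.83  0.03  0.82 -2.19]
```

Request:
carry_out(
  claw=[5.5, 5.5],
  delta_pos=[
    [0, 0, 0.01],
    [0, 0, 0.01],
  ],
  angular=[
    [0, 0, 0.087],
    [0, 0, 0.087],
  ],
)

```text
clock: 22.9
position: [0.5168, -0.2584, 0.0809]
ee_rot: [-2.647, 1.69, -0.002]
force: [2.3, 3.4, 0.9]
width: 0.683
gripper_force: 11.0
```

```bash
python3 -c "
from h import *
st()
p=arm.get_image('wrist');save(p,'w9.png');np.savez('w9.npz',T=p['T'],mtx=p['mtx'])
print(proj(p,[.516,-.259,.1115]))"
```

```text
t 22.9 pos [ 0.5168 -0.2584  0.0809] tilt [0.0019 0.0003] yaw(x axis) -65.1 F [2.3 3.4 0.9] M [ 0.62 -0.28  0.48] w 6.27 gf 11.0 q [ 0.38  0.49 -0.    1.83  0.    0.82 -2.34]
[255.8836359  253.57017802]
```

The torque has levelled at about 0.47 N m over the last 17° at 11 N grip, so the fingers are slipping round a hand-tight ring. Release and retreat.

Request:
carry_out(
  claw=[5.5, 5.5, 9, 9, 9, 9, 9, 9, 9, 9, 9, 9],
  delta_pos=[
    [0, 0, 0],
    [0, 0, 0],
    [0, 0, 0],
    [0, 0, 0],
    [0, 0, 0],
    [0, 0, 0],
    [0, 0, -2],
    [0, 0, -3],
    [0, 0, -4],
    [-3, 0, -2],
    [-4, 0, 0],
    [0, 0, 0],
  ],
  angular=[
    [0, 0, 0],
    [0, 0, 0],
    [0, 0, 0],
    [0, 0, 0],
    [0, 0, 0],
    [0, 0, 0],
    [0, 0, 0],
    [0, 0, 0],
    [0, 0, 0],
    [0, 0, 0],
    [0, 0, 0],
    [0, 0, 0],
  ],
)

```text
clock: 24.15
position: [0.4847, -0.1913, 0.191]
ee_rot: [-2.652, 1.682, 0.002]
force: [0.1, 0.1, -0.3]
width: 0.982
gripper_force: 0.0
```

Run:
```python
from h import *
s,M=st()
p=arm.get_image("wrist");save(p,"w10.png")
c=None
for q in arm.trace("ring",p)[:1]:
    ys,xs=np.nonzero(q["region"]);c=((xs.min()+xs.max())/2,(ys.min()+ys.max())/2);print(q["conf"],xs.min(),xs.max(),ys.min(),ys.max(),np.round(onz(p,[c[0]/512,c[1]/384],.103),4))
pr=proj(p,[.516,-.2595,.111]);print(pr)
x,y=int(pr[0]),max(60,int(pr[1]));f=cv2.imread("pics/w10.png");g=cv2.imread("pics/w9.png")
o=np.zeros((600,800,3),np.uint8);o[:480,:480]=cv2.resize(f[y-60:y+60,x-60:x+60],(480,480),interpolation=cv2.INTER_CUBIC)
o[:320,480:]=cv2.resize(g[180:280,206:306],(320,320),interpolation=cv2.INTER_CUBIC);cv2.imwrite("pics/m2.png",o)
```

```text
t 24.15 pos [ 0.4847 -0.1913  0.191 ] tilt [-0.0002  0.0019] yaw(x axis) -64.8 F [ 0.1  0.1 -0.3] M [ 0.13 -0.03 -0.02] w 9.01 gf 0.0 q [ 0.29  0.28 -0.03  1.84  0.01  1.02 -2.43]
0.7 218 296 63 144 [ 0.5161 -0.2611  0.103 ]
[256.23135389 105.44764396]
```

View pics/m2.png

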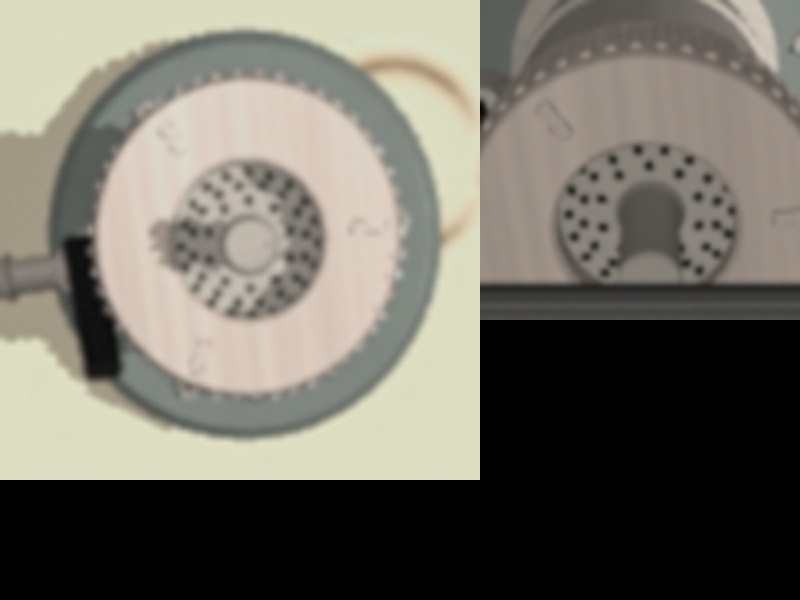

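The montage shows the ring seated level and concentric, with the strainer and stud centred. Its marks at (170,138), (365,227) and (200,355) mean it turned about 82° of the tool's 102°, so it stopped turning and the fingers slipped. Nothing is touching it, so I'm handing in.

```bash
python3 -c "
from cell import arm
print(arm.sign_off())"
```

```text
the job is handed in; nothing more can be done
None
```

I seated the strainer on the gasket and screwed the ring down until the fingers slipped round it at about 0.47 N m with an 11 N grip. I then let go and handed the job in at about 24 s; no verdict came back.

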